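# Earth-bond check: plug the pin, align the quarter-turn fastener, hold the panel shut

### The arm

A 6-joint arm with a two-finger parallel gripper is mounted at the origin on the work surface. World frame = base frame: x ahead of the robot, y to its left, z up, the work surface at z = 0. Lengths are in m, angles in rad, forces in N, time in s.
With the tool pointing down it reaches from about 0.425 to 0.95 m from the base axis. Payload 3.5 kg.
Tool frame: the origin (TCP) lies on the centre line of the jaws, within the pads' length; the fingertips stand ahead of it and the grasp point (between the pads) lies 11 mm behind it (tips_ahead is the z of the fingertips in the tool frame, in m); z points along the fingers, y is the direction in which the jaws open and shut (so a half turn about z gives the same grasp; the last joint's range is limited). The gripper opens to 85 mm and grips with 20 to 120 N. Pads are 22 mm wide; open, the fingers measure 114 mm over their backs; the gripper's body (76 mm by 85 mm) begins 54 mm behind the grasp point. The pads swing forward as they close: fully open they stand 13 mm farther back than shut.
Start: joints at [1.061, 0.286, 1.577, -0, 1.279, -0.15], TCP at [0.238, 0.632, 0.239] pointing down, gripper open.
Joint ranges: [-2.77, 2.77], [-0.9, 2.22], [0.21, 2.48], [-1.53, 4.67], [0.24, 2.81], [-2.84, 2.84]. Speed limits (rad/s): [2.79, 2.79, 3.14, 3.14, 3.14, 3.14].

### API

Orientations are given as a unit quaternion [x, y, z, w].
In Python, from plant import * gives the robot as it stands. The module is installed in compiled form; this text tells all that it offers.
- The arm moves only by the tool move_arm, never from a script. Its arguments are lists of equal length, an entry for each row: "linear": the shift along the world's x, y, z in m, a list of three; "twist": the turn, a rotation vector about the world's x, y, z in degrees, a list of three. A call has 1 to 20 rows; each row shifts and turns the pose as measured when the row begins; what a row does not reach is not made up. A row lasts 1/12 s, in which the tool goes at most 41.7 mm and 7.16 degrees, less where a joint would pass 70% of its speed; a pose out of reach is approached as far as the arm can. A call is refused whole if a number of a shift passes 0.0417 or a number of a turn 7.16, either way. A call with a gripper value outside its range is refused whole. "grip" is the opening, from 0 (shut) to 1 (fully open), set as the call begins (left out, the last holds). The fingers move at their own pace and stop on an object; "force" is the grip in N (left out, the last holds). Time passes only in rows, so rows that do not move let the fingers close. It gives the time, the measured TCP pose, the force and the opening at its end, in the units of the state.
- get_state(): the state, without advancing time (a new reading comes with each control period).
- read_camera(name): name is "side" or "top"; returns a dict with "img" (480x640x3 uint8, blue, green, red), "depth" (480x640 float32, m along the optical axis (not along the pixel's ray), 0 where there is no reading), "fx", "fy", "cx", "cy" (pixels), "dist" ([k1, k2, p1, p2, k3] as OpenCV has them; the pictures are not rectified), "rvec" (rotation vector, rad) and "tvec" (3), from world to camera coordinates, as OpenCV has them. Camera axes: x right, y down, z forward; pixel columns grow to the right and rows downward; lengths in m; the calibration is good to about 2 mm. A picture is of the moment at which its call begins.
- sign_off(): hands the job in, once; it reports no verdict.
The state is a dict: "time": time; "qpos": joint angles; "dq": joint speeds; "joint_efforts": joint torques, N m; "eef_pos": TCP position; "tcp_rot": TCP orientation; "contact_force": force on the tool from outside, world axes, zero at the start; "wrist_torque": the same for the moment, N m; "opening": opening from 0.0 (shut) to 1.0 (fully open).
Only numpy, scipy, OpenCV 4.12 (cv2) and the standard library are available. Lean on these libraries where they do the work, as an engineer would, in place of code of your own. Each camera call takes 0.05 s, during which the arm holds its last target.

### The job

Take the test pin out of its wooden rack and plug it fully home, upright, into the front terminal of the instrument chassis (of its two openings, the one nearer the robot). Then turn the quarter-turn fastener on the sprung access panel until its slot lines up with the two dark marks on the panel, and let go of it so that the panel stands raised. Last, press the panel down flush against its frame with the fingers and finish while still holding it firmly pressed, the pin still plugged in and the slot aligned; leave the meter, screwdriver and can alone.

Things in the scene. Friction and masses are not known exactly. Their poses are not given: they have to be found in the camera images.
- chassis: Fixed grey instrument chassis, 240 (x) by 280 (y) by 72 mm high. Origin: centre of its underside, on the table. Its front (-x side: small screen, dials) faces the robot, yaw within 0.35 rad; the +x side has vents. On top, towards -y, the access panel in a bright metal rim (the frame, 6 mm high); towards +y a white terminal bay with two openings.
- terminal_front (a point): Centre of the mouth of the front terminal opening, level with the top of the white bay (72 mm above the table), at (-38, 107.5) mm from the chassis origin in the chassis frame. Round hole straight down, 9 mm wide and 34 mm deep, with a 3 mm chamfer around the mouth. The other, identical opening lies 76 mm further along chassis +x and stays empty.
- pin_handle (a point): Centre of the loose test pin's handle, z up along the pin; 58 mm above the tip. Pin: steel shaft 6 mm thick, 30 mm long, chamfered tip; guard disc 24 mm wide, 4 mm thick; round black handle 16 mm thick, 48 mm long; about 40 g. Starts upright in the rack's middle hole, guard on the rack's top. Fully home, the guard rests on the terminal bay and this point is 28 mm above the mouth.
- pin_tip (a point): Tip of the pin's steel shaft, z along the pin, up. Fully home it is 30 mm below the terminal's mouth.
- rack (a point): Centre of the top of the fixed wooden pin rack, 60 by 100 mm and 45 mm high, with three holes 32 mm apart; the pin stands in the middle hole, right here. It is left or right of the chassis.
- wing_grip (a point): On the turning axis of the quarter-turn fastener, 18 mm above the panel's upper face, at the height to grip; x along wing and slot, z up. A steel disc 48 mm wide, 4 mm thick, carries a dark upright wing 46 mm long (x), 14 mm thick, rising 25 mm above the disc, with a 5 mm slot along its top. Pinch the wing across its thickness from above and turn. It rides with the panel.
- fastener (a joint): Angle of the fastener (rad), positive counter-clockwise from above, range -0.5 to 1.75; 0 = slot in line with the two dark marks on the panel (which run along the chassis x axis). Starts between 0.6 and 1.4, so it is turned clockwise. About 0.05 N m of friction; it stays where it is left; there is no click or stop at 0.
- panel: Access panel: bright metal plate 130 (x) by 170 (y) by 5 mm, carrying the fastener. Origin: centre of its underside, at (0, -30) mm in the chassis frame, same axes. It floats on springs, moving straight up and down: raised, its upper face is 8 mm above the frame's rim (86 mm above the table); at its stop it is flush with the rim. About 4 N starts it down, about 10 N brings it to the stop.
- panel_depth (a point): Point on the panel's upper face at its centre. Its height over rim_top shows how far the panel stands proud: +8 mm raised, 0 flush.
- rim_top (a point): Fixed point of the frame, level with the top of its rim (78 mm above the table), at the panel's centre.
- press_pad (a point): Centre of the top of the black rubber finger pad on the panel, 40 mm wide and 2 mm thick, 90 mm from the fastener's axis towards chassis +y: the clear place to press. Raised, it is 88 mm above the table.
- meter_c (a point): Centre of a loose grey hand meter lying flat, 150 by 85 by 34 mm, about 350 g, on the other side of the chassis from the rack. Leave alone.
- driver_grip (a point): Handle of a loose screwdriver lying on the left, further out than the rack or meter there. Leave alone.
- can_c (a point): Centre of a small metal can, 60 mm wide and 90 mm high, standing on the right, further out than the rack or meter there. Leave alone.
Mind the look-alikes: they are no part of the job. Of the things that look like the part that bears pin_handle, the smallest one is meant.

How it is judged:
By the outcome, as a careful person would: the job done as asked, in the order asked, and still so for the second after the job is handed in, while the arm keeps its last pose, push and grip.
It also fails if it takes over 72 s, if anything falls off the work surface, if the arm or the gripper's body presses on something with over 40 N, if the wrist force passes 120 N, or if a joint passes its speed limit or range.

## Working session

There is one attempt and no reset: what is moved stays moved. The work goes in short steps, Python scripts to look and compute and a tool call to move; the robot and the scene stay as the last step left them, time stands still between calls to the robot, and variables do not carry over. Pictures are saved under pics/ and viewed, and the job is handed in when it is done.

Besides the shell and the picture viewer there is one more tool, called by a JSON object that holds its "name" and its "arguments". move_arm: Moves the arm, as the interface text tells. Its arguments: {"type":"object","properties":{"linear":{"type":"array","items":{"type":"array","items":{"type":"number"}}},"twist":{"type":"array","items":{"type":"array","items":{"type":"number"}}},"grip":{"type":"number"},"force":{"type":"number"}},"required":["linear","twist"]}

```bash
mkdir -p pics
python3 - <<'E'
from plant import *
import cv2,numpy as np
s=get_state()
print({k:np.round(v,3) for k,v in s.items()})
for n in("side","top"):
    c=read_camera(n); cv2.imwrite(f"pics/{n}0.png",c["img"]); np.savez(f"{n}0.npz",**c)
    print(n,c["fx"],c["fy"],c["cx"],c["cy"],c["dist"],c["rvec"],c["tvec"])
E
```

```text
{'time': np.float64(0.0), 'qpos': array([ 1.061,  0.287,  1.578,  0.   ,  1.279, -0.15 ]), 'dq': array([-0.   , -0.001, -0.   , -0.001, -0.001, -0.   ]), 'joint_efforts': array([-0.0000e+00, -4.0600e+01, -2.9262e+01, -0.0000e+00,  6.0000e-03,
        0.0000e+00]), 'eef_pos': array([0.237, 0.631, 0.238]), 'tcp_rot': array([ 0.179,  0.984, -0.001, -0.   ]), 'contact_force': array([ 0.908, -0.508,  0.253]), 'wrist_torque': array([ 0.042, -0.042, -0.015]), 'opening': np.float64(1.001)}
side 532.799398407012 532.799398407012 319.36872573770125 238.52376931806867 [-0.02459493  0.          0.          0.          0.        ] [ 2.17489134 -0.07686507  0.0547172 ] [-0.51508463  0.11151944  1.16658401]
top 523.095520084181 523.095520084181 322.9210958275947 242.61565541925245 [-0.03293884  0.          0.          0.          0.        ] [ 2.18965982 -2.17480951  0.09604502] [-0.02191029  0.55051309  1.28320639]
```

View pics/side0.png

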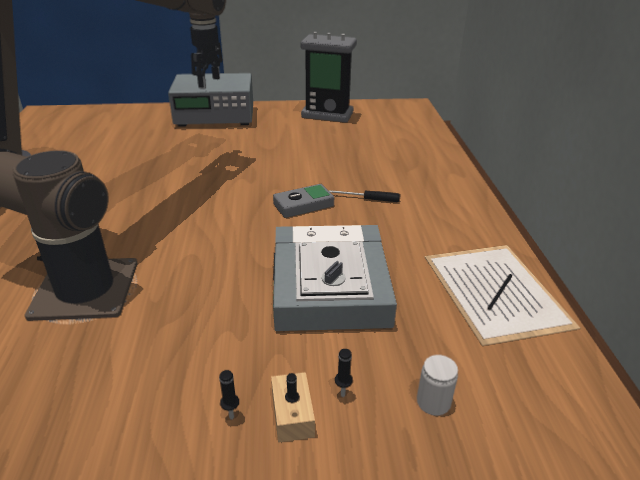

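View pics/top0.png

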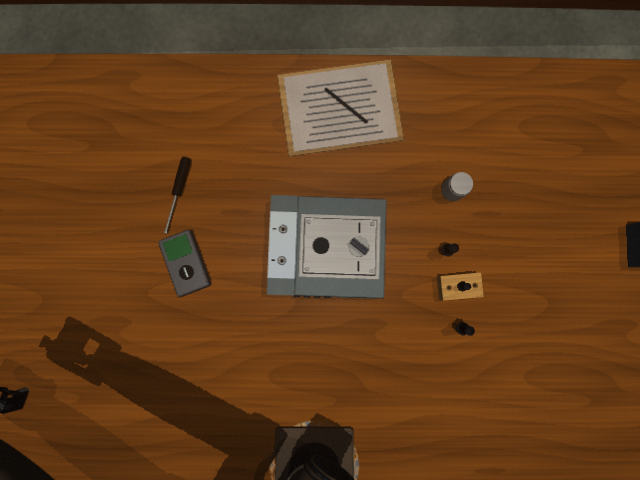

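The side view shows the chassis at about (333,275), the rack with the pin at (292,390), and larger decoy pins at (228,392) and (344,370). In the top view the rack is at (462,286), the wing at (358,246), the pad at (321,245), and the terminals at (281,261) for the front and (283,229) for the rear. I'll zoom in to measure.

```bash
cat > h.py <<'E'
import cv2,numpy as np
from scipy.spatial.transform import Rotation as R
def cam(c):
    K=np.array([[c["fx"],0,c["cx"]],[0,c["fy"],c["cy"]],[0,0,1.]]); Rm=cv2.Rodrigues(np.array(c["rvec"],float))[0]
    return K,np.array(c["dist"],float),Rm,np.array(c["tvec"],float).reshape(3)
def ray(c,uv):
    K,d,Rm,t=cam(c); p=cv2.undistortPoints(np.array(uv,float).reshape(-1,1,2),K,d).reshape(-1,2)
    D=np.c_[p,np.ones(len(p))]@Rm; return -Rm.T@t,D
def onz(c,uv,z):
    o,D=ray(c,uv); return o+D*((z-o[2])/D[:,2])[:,None]
def proj(c,P):
    K,d,Rm,t=cam(c); return cv2.projectPoints(np.array(P,float).reshape(-1,1,3),np.array(c["rvec"],float),t,K,d)[0].reshape(-1,2)
def tri(c1,u1,c2,u2):
    o1,D1=ray(c1,u1);o2,D2=ray(c2,u2);d1,d2=D1[0],D2[0]
    s=np.linalg.lstsq(np.c_[d1,-d2],o2-o1,rcond=None)[0]
    a,b=o1+d1*s[0],o2+d2*s[1]; return (a+b)/2,np.linalg.norm(a-b)
E
python3 - <<'E'
from h import *
T=cv2.imread("pics/top0.png");S=cv2.imread("pics/side0.png")
def crop(im,x,y,w,h,k,n): cv2.imwrite(n,cv2.resize(im[y:y+h,x:x+w],None,fx=k,fy=k,interpolation=cv2.INTER_CUBIC))
crop(T,260,185,135,120,5,"pics/t1.png")
crop(T,430,230,65,115,5,"pics/t2.png")
crop(S,265,215,135,115,5,"pics/s1.png")
crop(S,210,340,150,100,5,"pics/s2.png")
E
```

```text
(no output)
```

View pics/t1.png

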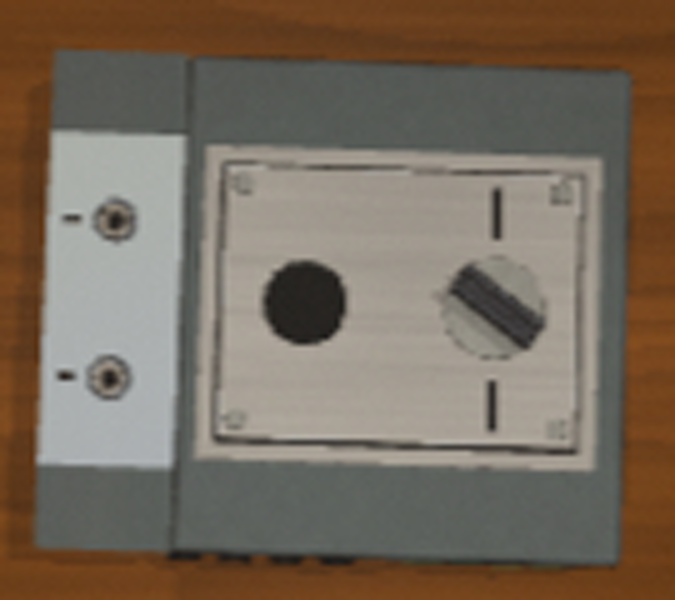

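View pics/s1.png

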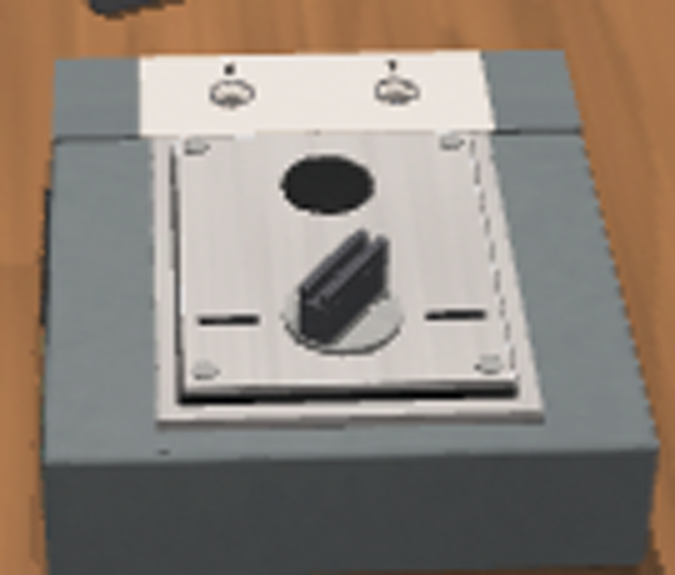

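View pics/t2.png

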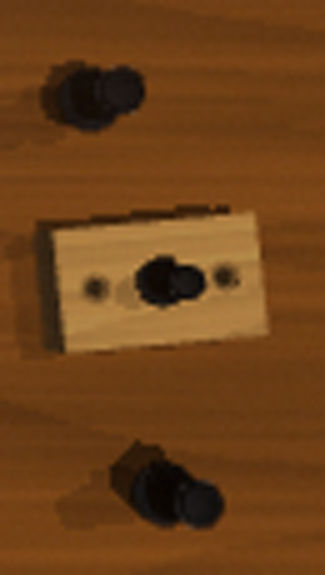

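View pics/s2.png

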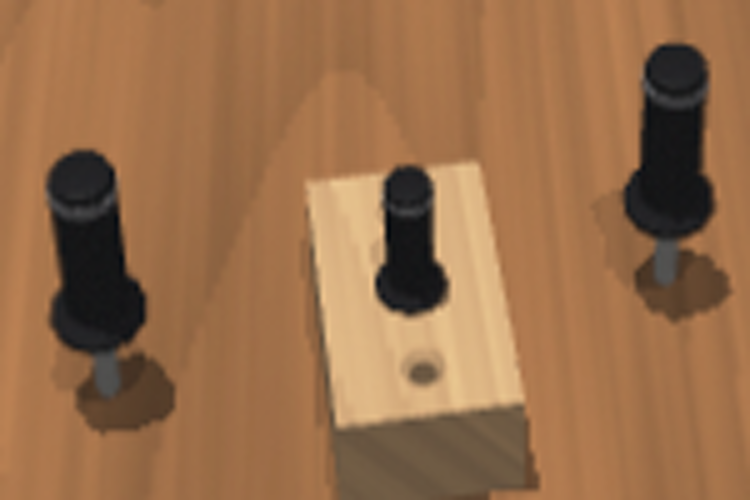

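```bash
cat > m.py <<'E'
from h import *
from scipy.optimize import least_squares
T=dict(np.load("top0.npz"));S=dict(np.load("side0.npz"))
def z(pts,x,y,k=5): return (np.array(pts,float)+.5)/k-.5+[x,y]
mod=np.array([[38,107.5],[-38,107.5],[120,140],[120,-140],[-120,-140],[-120,140]])/1e3
tt=z([[115,219],[109,377],[55,50],[630,72],[615,563],[37,548]],260,185)
ss=z([[397,92],[232,94],[568,51],[657,450],[45,462],[57,60]],265,215)
for n,c,p in(("top",T,tt),("side",S,ss)):
    w=onz(c,p,.072)[:,:2]
    f=lambda q:((mod@np.array([[np.cos(q[2]),-np.sin(q[2])],[np.sin(q[2]),np.cos(q[2])]]).T+q[:2])-w).ravel()
    r=least_squares(f,[.6,0,0]); print(n,r.x.round(4),(f(r.x)*1e3).reshape(-1,2).round(1).tolist())
    q=r.x;A=np.array([[np.cos(q[2]),-np.sin(q[2])],[np.sin(q[2]),np.cos(q[2])]])
    print(" terminals direct",w[:2].round(4).tolist())
    print(" front by fit",(A@mod[1]+q[:2]).round(4))
    L=lambda P:((P[:,:2]-q[:2])@A*1e3).round(1).tolist()
    if n=="top":
        pad=onz(c,z([[305,302]],260,185),.088);mk=onz(c,z([[497,214],[491,405]],260,185),.086)
        disc=onz(c,z([[495,307]],260,185),.090)
        slot=onz(c,z([[461,283],[530,335]],260,185),.115)
    else:
        pad=onz(c,z([[328,185]],265,215),.088);mk=onz(c,z([[228,320],[456,315]],265,215),.086)
        disc=onz(c,z([[342,316]],265,215),.090)
        slot=onz(c,z([[306,297],[370,237]],265,215),.115)
    print(" pad",pad.round(4),L(pad),"marks",mk.round(4).tolist(),L(mk),"disc",disc.round(4),L(disc),"slot",slot.round(4).tolist(),L(slot),np.arctan2(*(slot[1]-slot[0])[1::-1]))
# pin
pt,ps=z([[188,282]],430,230),z([[408,177]],210,340)
print("pintop tri",tri(T,pt,S,ps))
print("on z .097: ",onz(T,pt,.097),onz(S,ps,.097))
gt,gs=z([[163,282]],430,230),z([[412,284]],210,340)
print("guard z.049",onz(T,gt,.049),onz(S,gs,.049))
print("rack corners top",onz(T,z([[52,228],[253,212],[269,333],[63,352]],430,230),.045).round(4).tolist(), "mean", onz(T,z([[52,228],[253,212],[269,333],[63,352]],430,230),.045).mean(0))
print("rack side",onz(S,z([[306,182],[478,163],[524,403],[336,429]],210,340),.045).mean(0))
for nm,a,b in(("d1",[122,90],[83,178]),("d2",[203,505],[676,68])): pass
print("decoys",tri(T,z([[122,90]],430,230),S,z([[676,68]],210,340)),tri(T,z([[203,505]],430,230),S,z([[83,178]],210,340)))
E
python3 m.py
```

```text
top [ 0.539  -0.0267 -0.0266] [[-0.4, 0.4], [-0.3, 0.5], [0.4, 0.5], [1.6, -0.9], [-1.7, -2.4], [0.4, 1.9]]
 terminals direct [[0.5802, 0.0794], [0.5041, 0.0813]]
 front by fit [0.5039 0.0818]
 pad [[ 0.5396 -0.0123  0.088 ]] [[0.2, 14.4]] marks [[0.5824, -0.1035, 0.086], [0.4914, -0.1008, 0.086]] [[45.5, -75.6], [-45.6, -75.3]] disc [[ 0.5377 -0.1023  0.09  ]] [[0.7, -75.6]] slot [[0.5468, -0.0847, 0.115], [0.5229, -0.1167, 0.115]] [[9.4, -57.7], [-13.7, -90.4]] -2.2127992612948018
side [ 0.538  -0.0277 -0.0329] [[0.5, -0.7], [0.7, -1.2], [-1.3, -0.4], [2.1, 1.1], [-2.0, 0.5], [-0.0, 0.7]]
 terminals direct [[0.5789, 0.0792], [0.5028, 0.0822]]
 front by fit [0.5035 0.081 ]
 pad [[ 0.538  -0.0133  0.088 ]] [[-0.5, 14.3]] marks [[0.4896, -0.0998, 0.086], [0.5815, -0.1024, 0.086]] [[-45.9, -73.7], [46.0, -73.3]] disc [[ 0.535  -0.1051  0.09  ]] [[-0.4, -77.5]] slot [[0.5185, -0.1233, 0.115], [0.5475, -0.0865, 0.115]] [[-16.3, -96.2], [11.4, -58.5]] 0.9049390406372411
pintop tri (array([ 0.44400294, -0.35680236,  0.09848786]), np.float64(0.0013904103432009155))
on z .097:  [[ 0.4446996  -0.35722743  0.097     ]] [[ 0.44332057 -0.35550658  0.097     ]]
guard z.049 [[ 0.44468469 -0.35849463  0.049     ]] [[ 0.44354447 -0.35919392  0.049     ]]
rack corners top [[0.4708, -0.3053, 0.045], [0.4792, -0.4045, 0.045], [0.4201, -0.4114, 0.045], [0.4104, -0.31, 0.045]] mean [ 0.44509486 -0.3578209   0.045     ]
rack side [ 0.44302834 -0.35786496  0.045     ]
decoys (array([ 0.5334236 , -0.32445817,  0.10760142]), np.float64(0.0013889731793820237)) (array([ 0.3417187 , -0.35948509,  0.10874971]), np.float64(0.0003555468121121551))
```

Run:
```python
import plant
print([n for n in dir(plant) if not n.startswith('__')])
try: print(plant.tips_ahead)
except Exception as e: print(e)
```

```text
['Unreachable', 'get_state', 'read_camera', 'sign_off', 'tips_ahead']
0.008
```

{"name": "move_arm", "arguments": {"linear": [[0.029,-0.026,0],[0.029,-0.026,0],[0.029,-0.026,0],[0.029,-0.026,0],[0.029,-0.026,0],[0.029,-0.026,0],[0.029,-0.026,0],[0.029,-0.026,0],[0.029,-0.026,0],[0.015,-0.0375,0],[0.015,-0.0375,0],[0.015,-0.0375,0],[0.015,-0.0375,0],[0.015,-0.0375,0],[0.015,-0.0375,0],[0.015,-0.0375,0],[0.015,-0.0375,0]], "twist": [[0,0,-6.5],[0,0,-6.5],[0,0,-6.5],[0,0,-6.5],[0,0,-6.5],[0,0,-6.5],[0,0,-6.5],[0,0,-6.5],[0,0,-6.5],[0,0,-6.5],[0,0,-6.5],[0,0,-6.5],[0,0,-6.5],[0,0,-6.5],[0,0,-6.5],[0,0,-6.5],[0,0,-6.5]], "grip": 1}}

```text
time: 1.52
eef_pos: [0.6194, 0.0797, 0.2268]
tcp_rot: [0.926, 0.377, -0.003, -0.007]
contact_force: [1.0, 0.3, -0.7]
opening: 1.002
```

{"name": "move_arm", "arguments": {"linear": [[-0.003,-0.038,0],[-0.003,-0.038,0],[-0.003,-0.038,0],[-0.003,-0.038,0],[-0.003,-0.038,0],[-0.003,-0.038,0],[-0.022,-0.0296,0],[-0.022,-0.0296,0],[-0.022,-0.0296,0],[-0.022,-0.0296,0],[-0.022,-0.0296,-0.01],[-0.022,-0.0296,-0.01],[-0.022,-0.0296,-0.01],[0,0,0]], "twist": [[0,0,0],[0,0,0],[0,0,0],[0,0,0],[0,0,0],[0,0,0],[0,0,0],[0,0,0],[0,0,0],[0,0,0],[0,0,0],[0,0,0],[0,0,0],[0,0,0]]}}

```text
time: 2.68
eef_pos: [0.4354, -0.3827, 0.1885]
tcp_rot: [0.928, 0.372, -0.006, -0.009]
contact_force: [-0.2, 0.6, -0.3]
opening: 0.999
```

```bash
cat > st.py <<'E'
from plant import *
from h import *
s=get_state(); r=R.from_quat(s["tcp_rot"]); M=r.as_matrix()
zt=M[:,2]; yt=M[:,1]
fix=np.degrees(np.cross(zt,[0,0,-1]))
print("t",round(float(s["time"]),2),"pos",np.round(s["eef_pos"],4),"q",np.round(s["qpos"],2),"F",np.round(s["contact_force"],1),"tq",np.round(s["wrist_torque"],2),"op",round(float(s["opening"]),3))
print("tilt fix deg",fix.round(2),"jaw yaw deg",np.degrees(np.arctan2(yt[1],yt[0])).round(2))
E
python3 st.py
```

```text
t 2.68 pos [ 0.4354 -0.3827  0.1885] q [-0.89  0.14  1.85 -0.01  1.18 -0.08] F [-0.2  0.6 -0.3] tq [ 0.02 -0.02  0.  ] op 0.999
tilt fix deg [-0.67 -1.02 -0.  ] jaw yaw deg -46.37
```

{"name": "move_arm", "arguments": {"linear": [[0.005,0.0126,-0.015],[0.0036,0.0126,-0.015],[0,0,-0.01],[0,0,0]], "twist": [[-0.4,-0.5,0],[-0.3,-0.5,0],[0,0,0],[0,0,0]]}}

```text
time: 3.02
eef_pos: [0.4416, -0.359, 0.1459]
tcp_rot: [0.93, 0.368, -0.0, -0.0]
contact_force: [-0.3, -0.1, 0.1]
opening: 0.995
```

```bash
python3 st.py
python3 - <<'E'
from plant import *
from h import *
for n in("side","top"):
    c=read_camera(n); im=c["img"]; np.savez(f"{n}1.npz",**c)
    s=get_state(); p=s["eef_pos"]; u=proj(c,[p,[.444,-.3575,.097],[.444,-.3575,.049]]); print(n,u.round(1).tolist())
    x,y=(int(v) for v in u[0]); x0,y0=max(0,min(x-75,490)),max(0,min(y-60,360))
    print(x0,y0); cv2.imwrite(f"pics/{n}1.png",cv2.resize(im[y0:y0+120,x0:x0+150],None,fx=5,fy=5,interpolation=cv2.INTER_CUBIC))
E
```

```text
t 3.02 pos [ 0.4416 -0.359   0.1459] q [-0.86  0.15  1.92 -0.    1.07 -0.04] F [-0.3 -0.1  0.1] tq [-0.02  0.02  0.02] op 0.995
tilt fix deg [-0.04 -0.04 -0.  ] jaw yaw deg -46.83
side [[289.7, 355.1], [291.7, 375.9], [292.2, 395.6]]
214 295
top [[474.8, 287.0], [467.3, 286.3], [461.8, 286.3]]
399 226
```

View pics/side1.png

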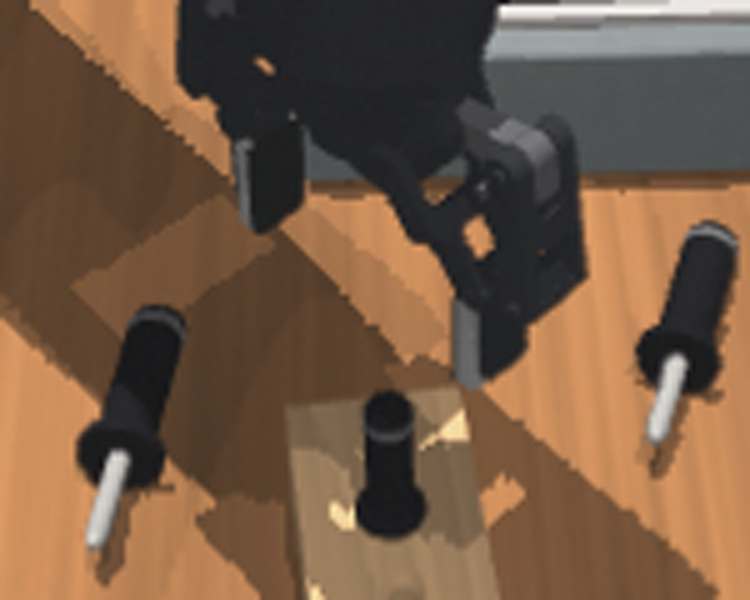

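View pics/top1.png

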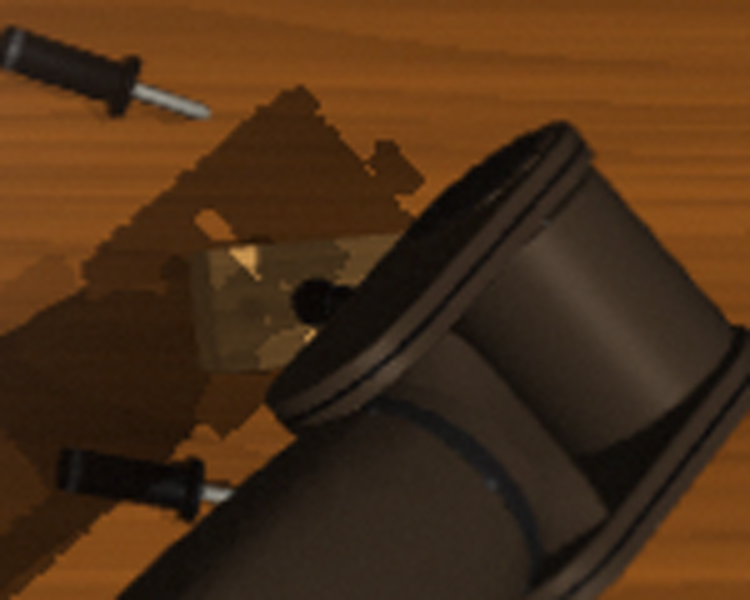

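{"name": "move_arm", "arguments": {"linear": [[0.0012,0.001,-0.02],[0.0012,0.0005,-0.02],[0,0,-0.02],[0,0,-0.015],[0,0,-0.003],[0,0,0]], "twist": [[0,0,0],[0,0,0],[0,0,0],[0,0,0],[0,0,0],[0,0,0]]}}

```text
time: 3.62
eef_pos: [0.4509, -0.364, 0.0765]
tcp_rot: [0.929, 0.369, 0.003, 0.009]
contact_force: [-0.5, -0.1, 0.1]
opening: 1.001
```

```bash
python3 st.py
python3 - <<'E'
from plant import *
from h import *
for n in("side",):
    c=read_camera(n); im=c["img"]
    s=get_state(); p=s["eef_pos"]; u=proj(c,[p,[.444,-.3575,.097],[.444,-.3575,.049]]); print(n,u.round(1).tolist())
    x,y=(int(v) for v in u[0]); x0,y0=max(0,min(x-75,490)),max(0,min(y-60,360))
    print(x0,y0); cv2.imwrite(f"pics/{n}2.png",cv2.resize(im[y0:y0+120,x0:x0+150],None,fx=5,fy=5,interpolation=cv2.INTER_CUBIC))
E
```

```text
t 3.62 pos [ 0.4509 -0.364   0.0765] q [-0.85  0.26  1.94 -0.    0.93 -0.04] F [-0.5 -0.1  0.1] tq [-0.02  0.04 -0.02] op 1.001
tilt fix deg [0.86 0.7  0.  ] jaw yaw deg -46.66
side [[296.4, 387.4], [291.7, 375.9], [292.2, 395.6]]
221 327
```

View pics/side2.png

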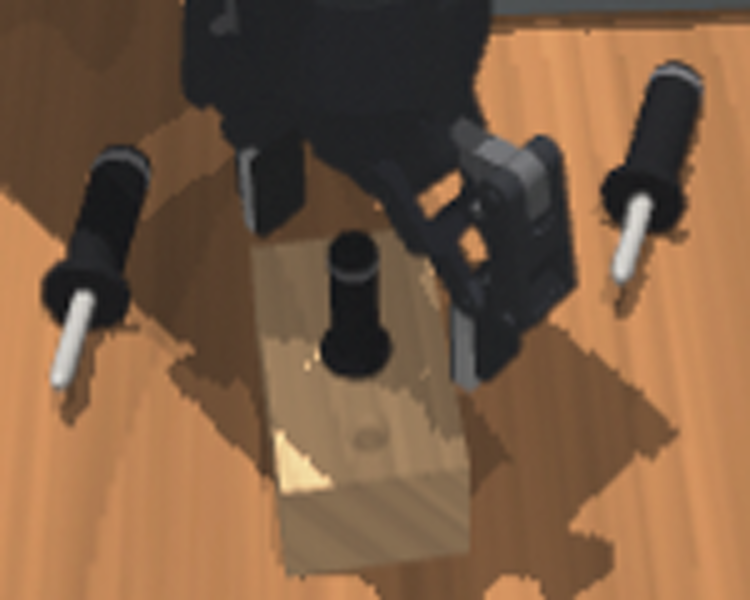

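The view shows the pin's handle at zoom (353,250), between the open pads at (255,200) and (470,340), with a small xy drift. I'll correct that before closing.

{"name": "move_arm", "arguments": {"linear": [[-0.004,0.004,-0.004],[-0.003,0.0025,-0.004],[0,0,-0.003],[0,0,0],[0,0,0]], "twist": [[0.5,0.4,0],[0.3,0.3,0],[0,0,0],[0,0,0],[0,0,0]]}}

```text
time: 4.08
eef_pos: [0.4457, -0.3596, 0.0703]
tcp_rot: [0.929, 0.369, 0.001, 0.004]
contact_force: [-0.3, 1.1, 0.7]
opening: 0.997
```

```bash
python3 st.py
```

```text
t 4.08 pos [ 0.4457 -0.3596  0.0703] q [-0.86  0.26  1.95 -0.    0.93 -0.04] F [-0.3  1.1  0.7] tq [-0.05  0.01 -0.01] op 0.997
tilt fix deg [0.38 0.27 0.  ] jaw yaw deg -46.64
```

{"name": "move_arm", "arguments": {"linear": [[-0.0015,0.002,-0.003],[-0.0008,0.001,-0.003],[0,0,0],[0,0,0]], "twist": [[0.4,0.3,0],[0.2,0.2,0],[0,0,0],[0,0,0]]}}

```text
time: 4.42
eef_pos: [0.4435, -0.3568, 0.0646]
tcp_rot: [0.929, 0.369, -0.001, -0.002]
contact_force: [0.4, 0.2, -0.6]
opening: 1.0
```

```bash
python3 st.py
```

```text
t 4.42 pos [ 0.4435 -0.3568  0.0646] q [-0.86  0.27  1.95 -0.    0.93 -0.04] F [ 0.4  0.2 -0.6] tq [-0.03 -0.    0.  ] op 1.0
tilt fix deg [-0.2  -0.22 -0.  ] jaw yaw deg -46.64
```

{"name": "move_arm", "arguments": {"linear": [[0,0,0],[0,0,0],[0,0,0],[0,0,0],[0,0,0],[0,0,0],[0,0,0],[0,0,0]], "twist": [[0,0,0],[0,0,0],[0,0,0],[0,0,0],[0,0,0],[0,0,0],[0,0,0],[0,0,0]], "grip": 0, "force": 40}}

```text
time: 5.08
eef_pos: [0.4436, -0.3569, 0.0647]
tcp_rot: [0.929, 0.369, -0.001, -0.002]
contact_force: [0.5, -0.2, -0.8]
opening: 0.173
```

```bash
python3 st.py
```

```text
t 5.08 pos [ 0.4436 -0.3569  0.0647] q [-0.86  0.27  1.95 -0.    0.93 -0.04] F [ 0.5 -0.2 -0.8] tq [-0.05  0.03  0.01] op 0.173
tilt fix deg [-0.19 -0.21 -0.  ] jaw yaw deg -46.64
```

{"name": "move_arm", "arguments": {"linear": [[0,0,0.01],[0,0,0.02],[0,0,0.03],[0,0,0.03],[0,0,0.03],[0,0,0.01],[0,0,0]], "twist": [[0,0,0],[0,0,0],[0,0,0],[0,0,0],[0,0,0],[0,0,0],[0,0,0]]}}

```text
time: 5.67
eef_pos: [0.4428, -0.3562, 0.2013]
tcp_rot: [0.929, 0.369, -0.001, -0.001]
contact_force: [-0.4, 0.3, 0.0]
opening: 0.179
```

```bash
python3 st.py
cat > look.py <<'E'
import sys
from plant import *
from h import *
# usage: look.py tag cam X Y Z  w
tag,n=sys.argv[1:3]; P=[float(v) for v in sys.argv[3:6]] if len(sys.argv)>5 else None
k=float(sys.argv[6]) if len(sys.argv)>6 else 5
c=read_camera(n); im=c["img"]; np.savez(f"{tag}.npz",**c)
if P is None: P=get_state()["eef_pos"]
u=proj(c,[P,get_state()["eef_pos"]]); x,y=u[0].astype(int); w,h=int(750/k),int(600/k)
x0,y0=int(np.clip(x-w//2,0,640-w)),int(np.clip(y-h//2,0,480-h))
print(n,"proj",u.round(1).tolist(),"crop",x0,y0,k)
cv2.imwrite(f"pics/{tag}.png",cv2.resize(im[y0:y0+h,x0:x0+w],None,fx=k,fy=k,interpolation=cv2.INTER_CUBIC))
E
python3 look.py s3 side
```

```text
t 5.67 pos [ 0.4428 -0.3562  0.2013] q [-0.86  0.09  1.88 -0.    1.18 -0.04] F [-0.4  0.3  0. ] tq [-0.03  0.03  0.  ] op 0.179
tilt fix deg [-0.13 -0.14 -0.  ] jaw yaw deg -46.66
side proj [[289.5, 328.4], [289.5, 328.4]] crop 214 268 5
```

View pics/s3.png

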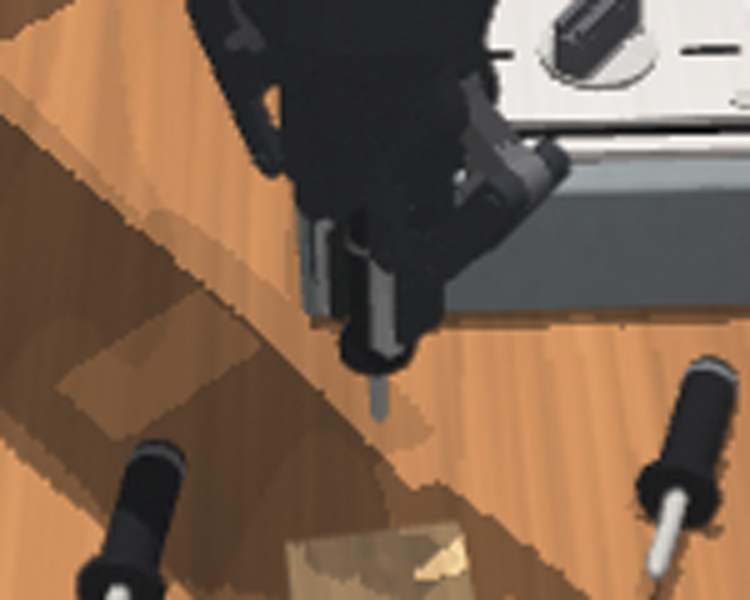

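{"name": "move_arm", "arguments": {"linear": [[0.003,0.015,0],[0.005,0.03,0],[0.005,0.036,0],[0.005,0.036,0],[0.005,0.036,0],[0.005,0.036,0],[0.005,0.036,0],[0.005,0.036,0],[0.005,0.036,0],[0.005,0.036,0],[0.005,0.036,0],[0.005,0.036,0],[0.004,0.02,0],[0,0,0]], "twist": [[0,0,0],[0,0,0],[0,0,0],[0,0,0],[0,0,0],[0,0,0],[0,0,0],[0,0,0],[0,0,0],[0,0,0],[0,0,0],[0,0,0],[0,0,0],[0,0,0]]}}

```text
time: 6.88
eef_pos: [0.483, 0.1012, 0.1671]
tcp_rot: [0.93, 0.366, -0.02, -0.022]
contact_force: [0.3, -0.7, -0.6]
opening: 0.174
```

```bash
python3 st.py
```

```text
t 6.88 pos [0.483  0.1012 0.1671] q [-0.01 -0.02  2.05  0.03  1.16  0.8 ] F [ 0.3 -0.7 -0.6] tq [-0.06 -0.01 -0.03] op 0.174
tilt fix deg [-1.47 -3.08 -0.  ] jaw yaw deg -47.07
```

{"name": "move_arm", "arguments": {"linear": [[0.01,-0.01,0],[0.01,-0.0095,0],[0,0,0],[0,0,0]], "twist": [[-0.8,-1.6,0],[-0.7,-1.5,0],[0,0,0],[0,0,0]]}}

```text
time: 7.22
eef_pos: [0.496, 0.0843, 0.158]
tcp_rot: [0.929, 0.369, -0.008, -0.002]
contact_force: [-0.2, -0.1, -1.6]
opening: 0.174
```

```bash
python3 st.py
```

```text
t 7.22 pos [0.496  0.0843 0.158 ] q [-0.03 -0.    2.05 -0.    1.1   0.78] F [-0.2 -0.1 -1.6] tq [-0.02  0.    0.01] op 0.174
tilt fix deg [ 0.06 -0.93  0.  ] jaw yaw deg -46.67
```

{"name": "move_arm", "arguments": {"linear": [[0.005,-0.0018,-0.002],[0.0025,-0.0008,-0.002],[0,0,0],[0,0,0],[0,0,0]], "twist": [[0,-0.6,0],[0,-0.3,0],[0,0,0],[0,0,0],[0,0,0]]}}

```text
time: 7.63
eef_pos: [0.5012, 0.0807, 0.1505]
tcp_rot: [0.93, 0.368, -0.003, -0.001]
contact_force: [-1.0, -1.3, -0.8]
opening: 0.174
```

```bash
python3 st.py; python3 look.py s4 side; python3 look.py t4 top 0.5035 0.0817 0.072
```

```text
t 7.63 pos [0.5012 0.0807 0.1505] q [-0.04  0.01  2.06 -0.    1.08  0.78] F [-1.  -1.3 -0.8] tq [ 0.   -0.01 -0.02] op 0.174
tilt fix deg [-0.   -0.39 -0.  ] jaw yaw deg -46.82
side proj [[310.4, 204.4], [310.4, 204.4]] crop 235 144 5
top proj [[281.2, 260.3], [279.0, 259.5]] crop 206 200 5
```

View pics/s4.png

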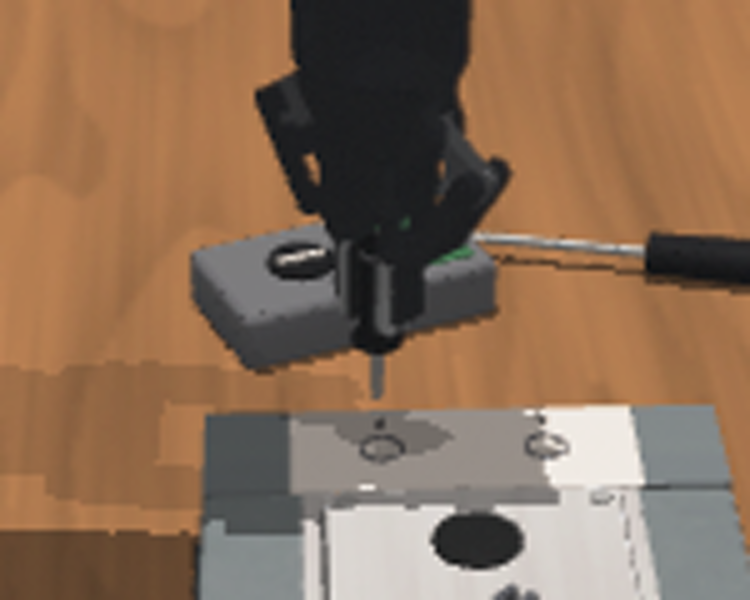

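View pics/t4.png

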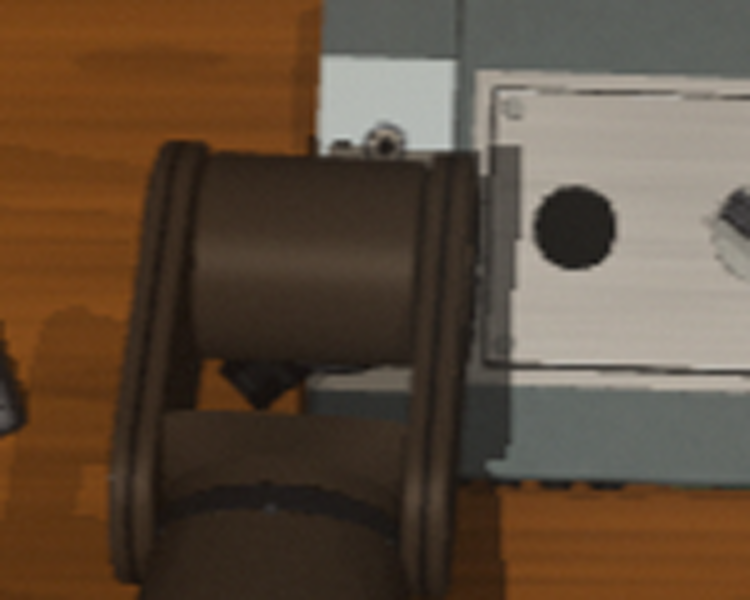

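Run:
```python
from h import *
c=dict(np.load("s4.npz"))
z=lambda p:(np.array([p],float)+.5)/5-.5+[235,144]
print("pred tip",proj(c,[[.5012,.0807,.1008]]),"obs",z([376.5,399]))
print("tip at z.1008",onz(c,z([376.5,399]),.1008),"term",onz(c,z([382,447]),.072))
o,D=ray(c,z([376.5,399])); t=(.0807-o[1])/D[:,1]; print("tip at y=.0807",o+D*t[:,None])
```

```text
pred tip [[310.36209192 223.28424573]] obs [[309.9 223.4]]
tip at z.1008 [[0.50012325 0.08028213 0.1008    ]] term [[0.50289055 0.0838102  0.072     ]]
tip at y=.0807 [[0.50014905 0.0807     0.10052769]]
```

{"name": "move_arm", "arguments": {"linear": [[0.002,0.001,-0.008],[0.001,0.0005,-0.008],[0,0,-0.004],[0,0,0],[0,0,0]], "twist": [[0,-0.3,0],[0,0,0],[0,0,0],[0,0,0],[0,0,0]]}}

```text
time: 8.15
eef_pos: [0.5047, 0.0827, 0.1288]
tcp_rot: [0.93, 0.368, 0.0, -0.0]
contact_force: [-0.0, 0.4, -0.5]
opening: 0.174
```

```bash
python3 st.py
```

```text
t 8.15 pos [0.5047 0.0827 0.1288] q [-0.04  0.05  2.06  0.    1.03  0.78] F [-0.   0.4 -0.5] tq [-0.06 -0.01 -0.02] op 0.174
tilt fix deg [-0.01  0.    0.  ] jaw yaw deg -46.8
```

{"name": "move_arm", "arguments": {"linear": [[-0.0008,-0.0006,-0.004],[0,0,-0.004],[0,0,-0.004],[0,0,0],[0,0,0]], "twist": [[0,0,0],[0,0,0],[0,0,0],[0,0,0],[0,0,0]]}}

```text
time: 8.57
eef_pos: [0.5036, 0.0821, 0.1153]
tcp_rot: [0.93, 0.368, -0.0, -0.0]
contact_force: [0.0, 0.2, -0.1]
opening: 0.177
```

```bash
python3 st.py; python3 look.py s5 side
```

```text
t 8.57 pos [0.5036 0.0821 0.1153] q [-0.04  0.07  2.07  0.    1.    0.78] F [ 0.   0.2 -0.1] tq [ 0.02  0.01 -0.07] op 0.177
tilt fix deg [-0.01 -0.02 -0.  ] jaw yaw deg -46.79
side proj [[311.4, 217.6], [311.4, 217.6]] crop 236 157 5
```

View pics/s5.png

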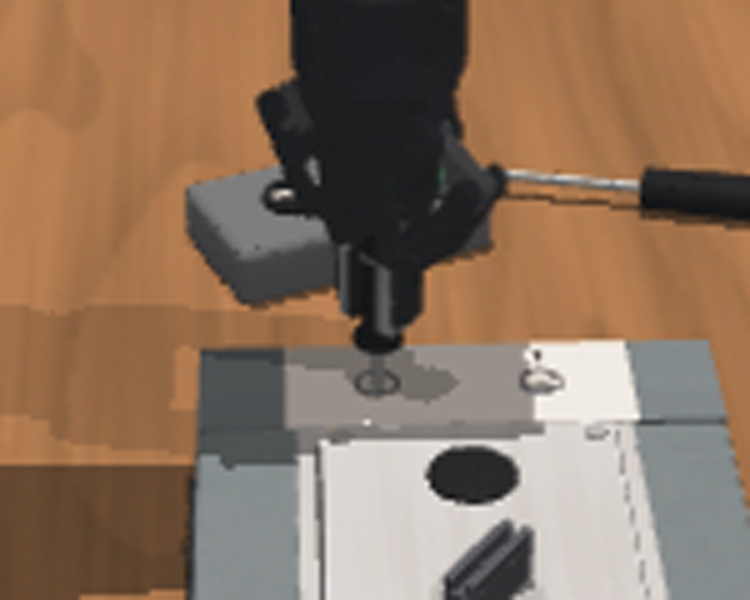

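The pin tip is entering the front hole: shaft at zoom (377,370), hole ring at (377,382), no contact force. Next I'll push it in.

{"name": "move_arm", "arguments": {"linear": [[0,0,-0.005],[0,0,-0.005],[0,0,-0.005],[0,0,-0.003],[0,0,0],[0,0,0]], "twist": [[0,0,0],[0,0,0],[0,0,0],[0,0,0],[0,0,0],[0,0,0]]}}

```text
time: 9.12
eef_pos: [0.5035, 0.082, 0.0954]
tcp_rot: [0.93, 0.368, -0.0, -0.0]
contact_force: [0.1, 0.8, -0.6]
opening: 0.175
```

```bash
python3 st.py
```

```text
t 9.12 pos [0.5035 0.082  0.0954] q [-0.04  0.1   2.08  0.    0.96  0.78] F [ 0.1  0.8 -0.6] tq [ 0.02  0.02 -0.01] op 0.175
tilt fix deg [-0.   -0.04 -0.  ] jaw yaw deg -46.79
```

{"name": "move_arm", "arguments": {"linear": [[0,0,-0.002],[0,0,-0.002],[0,0,-0.002],[0,0,-0.002],[0,0,0]], "twist": [[0,0,0],[0,0,0],[0,0,0],[0,0,0],[0,0,0]]}}

```text
time: 9.53
eef_pos: [0.5047, 0.082, 0.0923]
tcp_rot: [0.93, 0.369, -0.001, -0.0]
contact_force: [-0.5, -0.4, -0.8]
opening: 0.173
```

```bash
python3 st.py
```

```text
t 9.53 pos [0.5047 0.082  0.0923] q [-0.04  0.1   2.08 -0.    0.96  0.78] F [-0.5 -0.4 -0.8] tq [-0.06  0.1   0.05] op 0.173
tilt fix deg [ 0.03 -0.13  0.  ] jaw yaw deg -46.74
```

{"name": "move_arm", "arguments": {"linear": [[-0.001,0,-0.005],[0,0,-0.005],[0,0,-0.005]], "twist": [[0,0,0],[0,0,0],[0,0,0]]}}

```text
time: 9.78
eef_pos: [0.5053, 0.082, 0.0915]
tcp_rot: [0.929, 0.37, -0.005, -0.001]
contact_force: [-15.0, -1.1, 29.5]
opening: 0.174
```

```bash
python3 st.py; python3 look.py s6 side
```

```text
t 9.78 pos [0.5053 0.082  0.0915] q [-0.04  0.11  2.08 -0.    0.97  0.78] F [-15.   -1.1  29.5] tq [-0.11  2.7  -0.02] op 0.174
tilt fix deg [ 0.11 -0.63  0.  ] jaw yaw deg -46.63
side proj [[312.1, 226.3], [312.1, 226.3]] crop 237 166 5
```

View pics/s6.png

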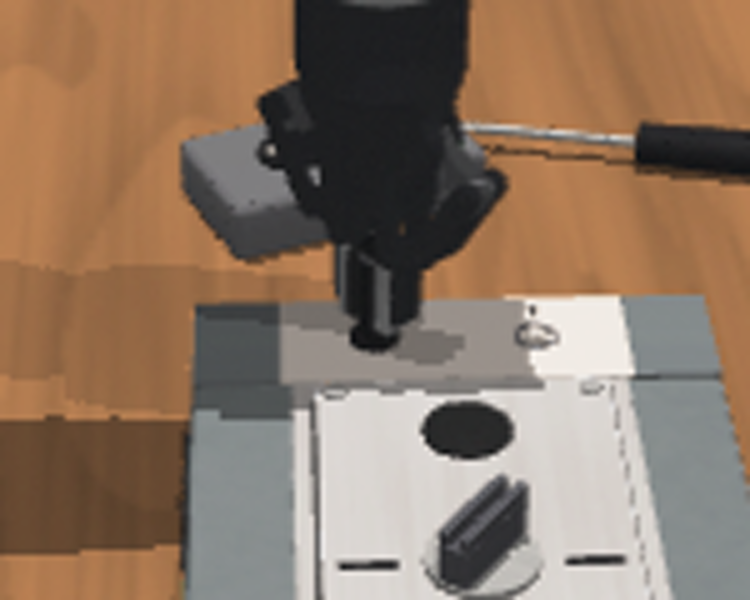

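It's home: the guard sits on the bay at zoom (374,338), with contact force 29 N at the expected height. Now I'll relax and release.

{"name": "move_arm", "arguments": {"linear": [[0,0,0.0005],[0,0,0]], "twist": [[0,0,0],[0,0,0]]}}

```text
time: 10.0
eef_pos: [0.505, 0.082, 0.094]
tcp_rot: [0.929, 0.37, -0.006, -0.001]
contact_force: [-1.5, -0.6, -0.4]
opening: 0.176
```

{"name": "move_arm", "arguments": {"linear": [[0,0,0],[0,0,0],[0,0,0],[0,0,0],[0,0,0],[0,0,0],[0,0,0],[0,0,0]], "twist": [[0,0,0],[0,0,0],[0,0,0],[0,0,0],[0,0,0],[0,0,0],[0,0,0],[0,0,0]], "grip": 1}}

```text
time: 10.67
eef_pos: [0.5055, 0.082, 0.0912]
tcp_rot: [0.929, 0.369, -0.005, -0.001]
contact_force: [0.1, 0.3, -0.0]
opening: 1.004
```

```bash
python3 st.py; python3 look.py s7 side
```

```text
t 10.67 pos [0.5055 0.082  0.0912] q [-0.04  0.11  2.08 -0.    0.96  0.78] F [ 0.1  0.3 -0. ] tq [ 0.01  0.04 -0.01] op 1.004
tilt fix deg [ 0.11 -0.57  0.  ] jaw yaw deg -46.63
side proj [[312.2, 226.4], [312.2, 226.4]] crop 237 166 5
```

View pics/s7.png

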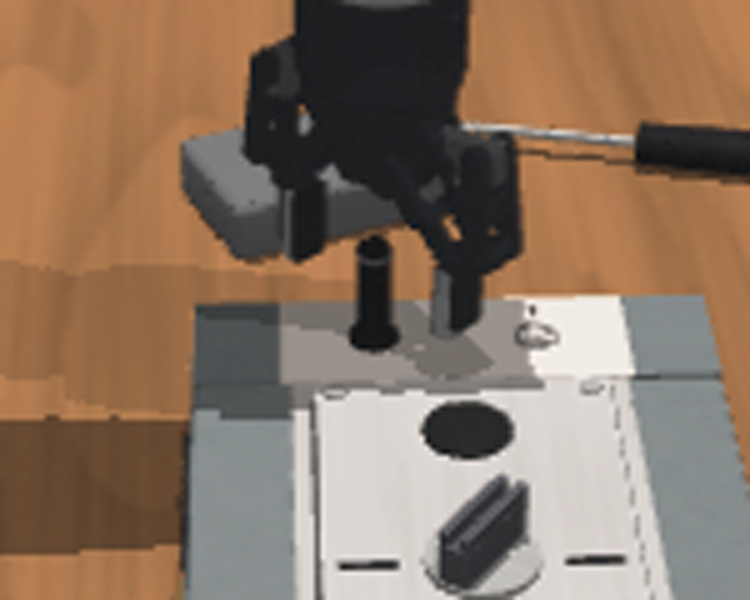

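The pin stands upright at zoom (374,290) with its guard flat on the bay, and the fingers are clear of it. I'll rise and go over to the wing.

{"name": "move_arm", "arguments": {"linear": [[0,0,0.01],[0,0,0.02],[0,0,0.03],[0,0,0.03],[0,0,0.02],[0.006,-0.03,0],[0.006,-0.03,0],[0.006,-0.03,0],[0.006,-0.03,0],[0.006,-0.03,0],[0.002,-0.02,0],[0,0,0],[0,0,0]], "twist": [[0,0,0],[0,-0.3,0],[0,0,0],[0,0,0],[0,0,0],[0,0,3],[0,0,3],[0,0,3],[0,0,0],[0,0,0],[0,0,0],[0,0,0],[0,0,0]]}}

```text
time: 11.8
eef_pos: [0.5378, -0.0948, 0.219]
tcp_rot: [0.895, 0.447, 0.002, 0.005]
contact_force: [-0.6, 0.6, -0.2]
opening: 0.995
```

```bash
python3 st.py
```

```text
t 11.8 pos [ 0.5378 -0.0948  0.219 ] q [-0.36  0.02  1.92 -0.    1.2   0.29] F [-0.6  0.6 -0.2] tq [ 0.03 -0.01 -0.04] op 0.995
tilt fix deg [0.44 0.43 0.  ] jaw yaw deg -36.9
```

{"name": "move_arm", "arguments": {"linear": [[-0.001,-0.004,-0.02],[-0.001,-0.004,-0.02],[0,0,-0.02],[0,0,-0.01],[0,0,0],[0,0,0]], "twist": [[0.3,0.3,0],[0.2,0.2,0],[0,0,0],[0,0,0],[0,0,0],[0,0,0]]}}

```text
time: 12.3
eef_pos: [0.5366, -0.0984, 0.1515]
tcp_rot: [0.894, 0.449, 0.002, 0.001]
contact_force: [-1.1, 0.6, 0.4]
opening: 0.999
```

```bash
python3 st.py; python3 look.py s8 side
```

```text
t 12.3 pos [ 0.5366 -0.0984  0.1515] q [-0.37  0.09  1.97  0.    1.07  0.27] F [-1.1  0.6  0.4] tq [-0.04  0.06  0.09] op 0.999
tilt fix deg [-0.06  0.27  0.  ] jaw yaw deg -36.68
side proj [[334.3, 250.9], [334.3, 250.9]] crop 259 190 5
```

View pics/s8.png

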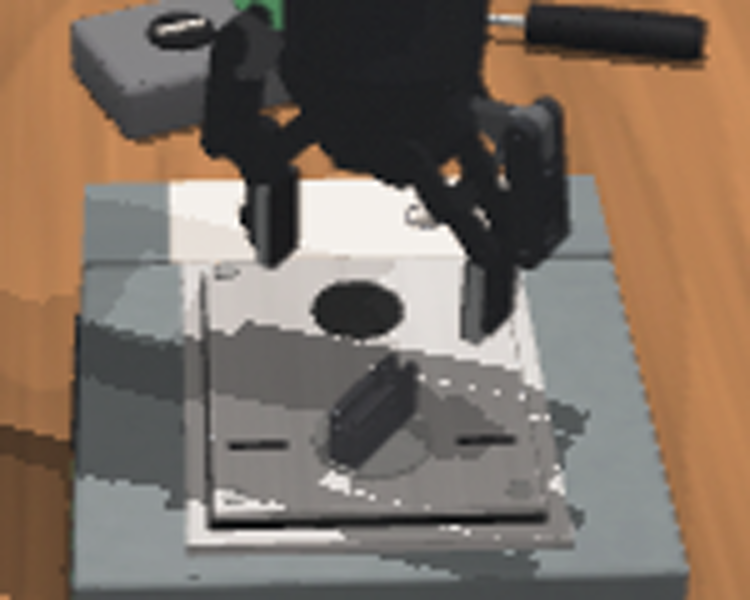

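{"name": "move_arm", "arguments": {"linear": [[0,-0.002,-0.015],[0,-0.0015,-0.015],[0,0,-0.01],[0,0,-0.004],[0,0,0],[0,0,0]], "twist": [[0,0.2,0],[0,0,0],[0,0,0],[0,0,0],[0,0,0],[0,0,0]]}}

```text
time: 12.85
eef_pos: [0.5396, -0.1018, 0.1089]
tcp_rot: [0.893, 0.45, 0.004, 0.003]
contact_force: [-0.5, -0.7, 0.2]
opening: 1.0
```

```bash
python3 st.py
```

```text
t 12.85 pos [ 0.5396 -0.1018  0.1089] q [-0.37  0.15  1.99  0.    0.99  0.27] F [-0.5 -0.7  0.2] tq [ 0.07 -0.05  0.02] op 1.0
tilt fix deg [0.12 0.53 0.  ] jaw yaw deg -36.55
```

{"name": "move_arm", "arguments": {"linear": [[-0.002,0,-0.003],[-0.0015,0,-0.003],[0,0,-0.001],[0,0,0]], "twist": [[0.1,0.4,0],[0,0.1,0],[0,0,0],[0,0,0]]}}

```text
time: 13.18
eef_pos: [0.5369, -0.1022, 0.1029]
tcp_rot: [0.893, 0.45, 0.001, 0.001]
contact_force: [0.9, 0.0, -0.1]
opening: 1.003
```

```bash
python3 st.py
```

```text
t 13.18 pos [ 0.5369 -0.1022  0.1029] q [-0.37  0.16  2.   -0.    0.98  0.26] F [ 0.9  0.  -0.1] tq [-0.03  0.04 -0.04] op 1.003
tilt fix deg [0.07 0.14 0.  ] jaw yaw deg -36.55
```

{"name": "move_arm", "arguments": {"linear": [[0,0,-0.0015],[0,0,0],[0,0,0],[0,0,0],[0,0,0],[0,0,0],[0,0,0],[0,0,0]], "twist": [[0,0,0],[0,0,0],[0,0,0],[0,0,0],[0,0,0],[0,0,0],[0,0,0],[0,0,0]], "grip": 0, "force": 40}}

```text
time: 13.85
eef_pos: [0.5364, -0.1019, 0.1025]
tcp_rot: [0.893, 0.45, 0.0, 0.0]
contact_force: [-0.0, -0.4, -2.5]
opening: 0.156
```

```bash
python3 st.py; python3 look.py s9 side
```

```text
t 13.85 pos [ 0.5364 -0.1019  0.1025] q [-0.37  0.16  2.   -0.    0.98  0.26] F [-0.  -0.4 -2.5] tq [-0.05 -0.12 -0.07] op 0.156
tilt fix deg [0.01 0.04 0.  ] jaw yaw deg -36.58
side proj [[333.7, 271.9], [333.7, 271.9]] crop 258 211 5
```

View pics/s9.png

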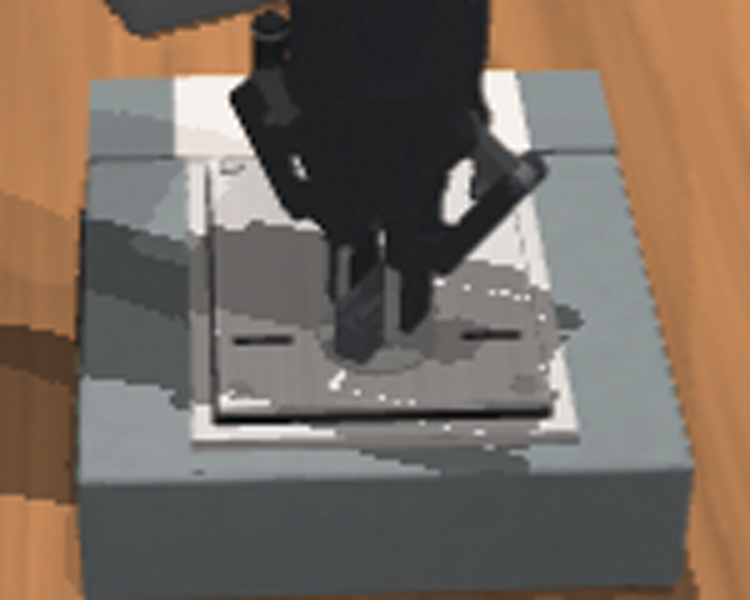

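The wing is pinched between the pads at zoom (370,300), opening 0.156, which is about 14 mm. Now I'll turn it clockwise.

{"name": "move_arm", "arguments": {"linear": [[0,0,0],[0,0,0],[0,0,0],[0,0,0],[0,0,0],[0,0,0]], "twist": [[0,0,-4],[0,0,-5],[0,0,-5],[0,0,-5],[0,0,-4],[0,0,0]]}}

```text
time: 14.4
eef_pos: [0.5365, -0.1021, 0.1024]
tcp_rot: [0.967, 0.254, 0.0, 0.001]
contact_force: [-0.3, 0.9, 0.3]
opening: 0.153
```

```bash
python3 st.py
```

```text
t 14.4 pos [ 0.5365 -0.1021  0.1024] q [-0.37  0.16  2.   -0.    0.98  0.68] F [-0.3  0.9  0.3] tq [ 0.01  0.07 -0.1 ] op 0.153
tilt fix deg [0.1  0.04 0.  ] jaw yaw deg -60.53
```

{"name": "move_arm", "arguments": {"linear": [[0,0,0],[0,0,0],[0,0,0],[0,0,0],[0,0,0],[0,0,0],[0,0,0],[0,0,0]], "twist": [[0,0,-5],[0,0,-5],[0,0,-5],[0,0,-5],[0,0,-5],[0,0,-3],[0,0,-2],[0,0,0]]}}

```text
time: 15.07
eef_pos: [0.5366, -0.1023, 0.1024]
tcp_rot: [1.0, -0.008, -0.0, 0.002]
contact_force: [-0.2, 0.5, 0.9]
opening: 0.151
```

```bash
python3 st.py
```

```text
t 15.07 pos [ 0.5366 -0.1023  0.1024] q [-0.37  0.16  2.   -0.    0.98  1.22] F [-0.2  0.5  0.9] tq [ 0.03  0.1  -0.  ] op 0.151
tilt fix deg [ 0.18 -0.04  0.  ] jaw yaw deg -90.94
```

{"name": "move_arm", "arguments": {"linear": [[0,0,0],[0,0,0],[0,0,0]], "twist": [[0,0,-0.7],[0,0,0],[0,0,0]]}}

```text
time: 15.32
eef_pos: [0.5366, -0.1023, 0.1024]
tcp_rot: [1.0, -0.013, -0.0, 0.002]
contact_force: [-0.6, 0.5, 1.3]
opening: 0.152
```

```bash
python3 st.py
```

```text
t 15.32 pos [ 0.5366 -0.1023  0.1024] q [-0.37  0.16  2.   -0.    0.98  1.23] F [-0.6  0.5  1.3] tq [ 0.02  0.1  -0.06] op 0.152
tilt fix deg [ 0.18 -0.04  0.  ] jaw yaw deg -91.44
```

{"name": "move_arm", "arguments": {"linear": [[0,0,0],[0,0,0],[0,0,0],[0,0,0],[0,0,0],[0,0,0],[0,0,0],[0,0,0.02],[0,0,0.03],[0,0,0.03],[0,0,0.02],[0,0.03,0],[0,0.03,0],[0,0.02,0],[0,0,0]], "twist": [[0,0,0],[0,0,0],[0,0,0],[0,0,0],[0,0,0],[0,0,0],[0,0,0],[0,0,0],[0,0,0],[0,0,0],[0,0,0],[0,0,0],[0,0,0],[0,0,0],[0,0,0]], "grip": 1}}

```text
time: 16.57
eef_pos: [0.5357, -0.0208, 0.2072]
tcp_rot: [1.0, -0.014, 0.001, 0.001]
contact_force: [-0.2, -1.1, -0.8]
opening: 1.001
```

```bash
python3 st.py; python3 look.py s10 side .537 -.05 .09;python3 look.py t10 top .537 -.05 .09
```

```text
t 16.57 pos [ 0.5357 -0.0208  0.2072] q [-0.23  0.01  1.95 -0.    1.18  1.37] F [-0.2 -1.1 -0.8] tq [ 0.03 -0.03 -0.  ] op 1.001
tilt fix deg [0.13 0.07 0.  ] jaw yaw deg -91.58
side proj [[331.4, 261.2], [330.9, 206.0]] crop 256 201 5
top proj [[336.5, 246.1], [325.7, 242.4]] crop 261 186 5
```

View pics/s10.png

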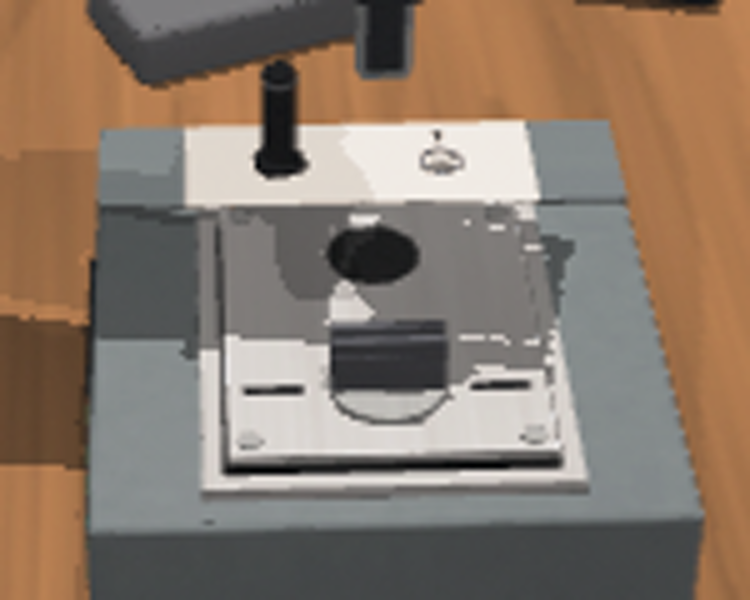

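View pics/t10.png

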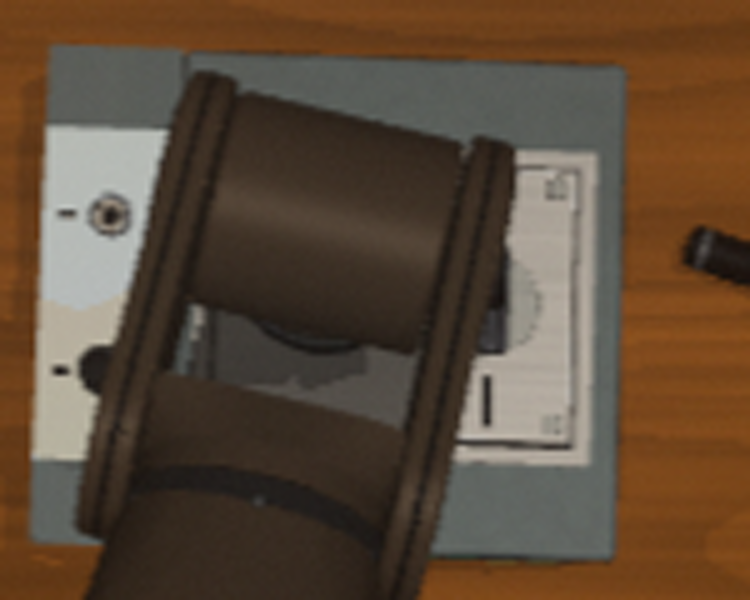

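{"name": "move_arm", "arguments": {"linear": [[0,0.03,0.01],[0,0.035,0.01],[0,0.035,0],[0,0.035,0],[0,0.02,0],[0,0,0]], "twist": [[0,0,0],[0,0,0],[0,0,0],[0,0,0],[0,0,0],[0,0,0]]}}

```text
time: 17.17
eef_pos: [0.5367, 0.1297, 0.2264]
tcp_rot: [1.0, -0.02, -0.0, 0.003]
contact_force: [-0.6, 0.2, 0.3]
opening: 1.0
```

```bash
python3 st.py; python3 look.py s11 side .537 -.1 .10 12;python3 look.py t11 top .537 -.1 .10 12
```

```text
t 17.17 pos [0.5367 0.1297 0.2264] q [ 0.06  0.03  1.89 -0.01  1.22  1.67] F [-0.6  0.2  0.3] tq [-0.    0.02  0.01] op 1.0
tilt fix deg [ 0.37 -0.03  0.  ] jaw yaw deg -92.32
side proj [[333.9, 272.3], [325.1, 163.6]] crop 302 247 12.0
top proj [[357.9, 246.0], [254.4, 240.8]] crop 326 220 12.0
```

View pics/s11.png

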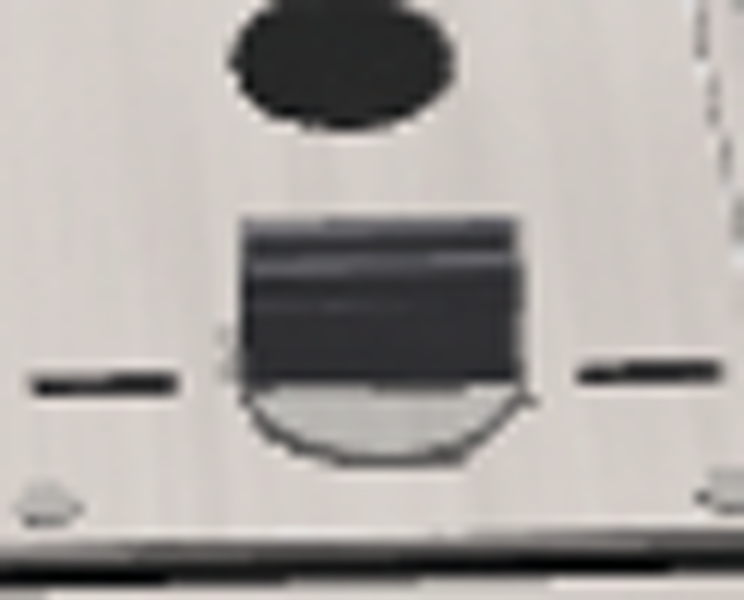

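View pics/t11.png

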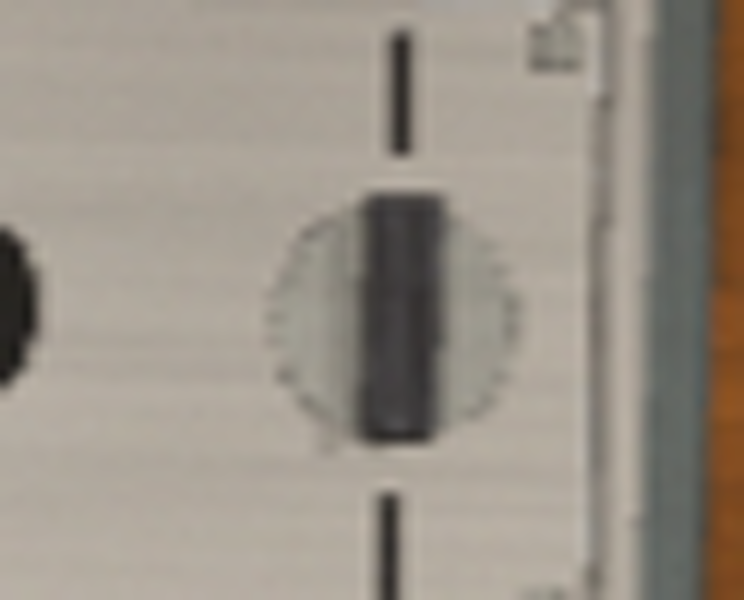

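Run:
```python
from h import *
c=dict(np.load("t11.npz")); im=c["img"]
g=cv2.cvtColor(im,cv2.COLOR_BGR2GRAY)
k=8; x0,y0,w,h=338,215,40,60
Z=cv2.resize(g[y0:y0+h,x0:x0+w],None,fx=k,fy=k,interpolation=cv2.INTER_CUBIC)
m=(Z<105).astype(np.uint8)
n,l,st,ce=cv2.connectedComponentsWithStats(m)
out=[]
for i in range(1,n):
    if st[i,4]<150: continue
    yx=np.argwhere(l==i)[:,::-1].astype(float); 
    px=(yx+.5)/k-.5+[x0,y0]; 
    print(st[i],px.mean(0).round(2),end=" ")
    zz=.115 if st[i,4]>3000 else .086
    W=onz(c,px,zz)[:,:2]; e,v=np.linalg.eigh(np.cov(W.T)); d=v[:,1]; print("dir deg",np.degrees(np.arctan(d[1]/d[0])).round(2),"center",W.mean(0).round(4)); out.append((st[i,4],W.mean(0)))
```

```text
[157   0 163   8 968] [368.34 214.89] dir deg 89.8 center [ 0.6126 -0.1258]
[103  33 111   7 573] [357.55 219.02] dir deg -89.43 center [ 0.6025 -0.1   ]
[ 164   61   14   82 1042] [358.93 227.29] dir deg 0.18 center [ 0.5827 -0.1033]
[ 140  170   62  167 9123] [358.81 246.12] dir deg -2.26 center [ 0.5355 -0.1009]
[157 370  13  80 995] [357.93 265.69] dir deg -0.07 center [ 0.4912 -0.1011]
[   0  470  232   10 1671] [350.88 274.03] dir deg 89.96 center [ 0.4714 -0.0844]
```

The top view shows the wing at zoom (400,320) collinear with the marks at (400,92) and (388,550), and the panel is raised. Next I'll shut the fingers and go over the pad.

{"name": "move_arm", "arguments": {"linear": [[0,-0.02,0],[0,-0.03,0],[0,-0.03,0],[0,-0.03,-0.01],[0,-0.02,-0.02],[0,-0.01,-0.02],[0,0,-0.01],[0,0,0],[0,0,0]], "twist": [[0.3,0,0],[0,0,0],[0,0,0],[0,0,0],[0,0,0],[0,0,0],[0,0,0],[0,0,0],[0,0,0]], "grip": 0}}

```text
time: 18.02
eef_pos: [0.5356, -0.0342, 0.164]
tcp_rot: [1.0, -0.029, -0.0, 0.004]
contact_force: [-0.4, 0.5, 0.3]
opening: -0.0
```

```bash
python3 st.py
```

```text
t 18.02 pos [ 0.5356 -0.0342  0.164 ] q [-0.25  0.06  1.98 -0.01  1.1   1.38] F [-0.4  0.5  0.3] tq [ 0.02  0.03 -0.01] op -0.0
tilt fix deg [ 0.44 -0.03  0.  ] jaw yaw deg -93.29
```

{"name": "move_arm", "arguments": {"linear": [[0.0015,0.009,-0.015],[0.0015,0.009,-0.015],[0,0.002,-0.01],[0,0,0],[0,0,0]], "twist": [[0.3,0,0],[0.1,0,0],[0,0,0],[0,0,0],[0,0,0]]}}

```text
time: 18.43
eef_pos: [0.5414, -0.0132, 0.1277]
tcp_rot: [1.0, -0.028, 0.003, 0.001]
contact_force: [-0.4, 0.2, -0.2]
opening: -0.001
```

```bash
python3 st.py; python3 look.py s12 side
```

```text
t 18.43 pos [ 0.5414 -0.0132  0.1277] q [-0.21  0.11  2.   -0.    1.02  1.42] F [-0.4  0.2 -0.2] tq [0.01 0.03 0.05] op -0.001
tilt fix deg [0.13 0.38 0.  ] jaw yaw deg -93.19
side proj [[332.2, 236.2], [332.2, 236.2]] crop 257 176 5
```

View pics/s12.png

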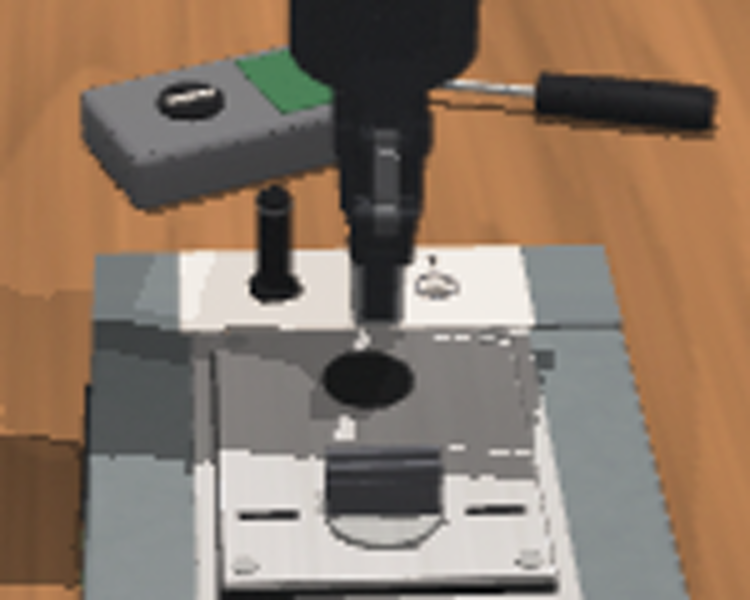

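The shut fingertips at zoom (378,320) are over the pad at (368,380); the pin is upright and the panel is raised. Descending.

{"name": "move_arm", "arguments": {"linear": [[-0.002,0,-0.01],[-0.001,0,-0.008],[0,0,-0.003],[0,0,0],[0,0,0]], "twist": [[0.1,0.3,0],[0,0,0],[0,0,0],[0,0,0],[0,0,0]]}}

```text
time: 18.9
eef_pos: [0.5395, -0.0138, 0.1075]
tcp_rot: [1.0, -0.028, 0.003, 0.001]
contact_force: [0.3, 0.6, 0.7]
opening: 0.001
```

```bash
python3 st.py
```

```text
t 18.9 pos [ 0.5395 -0.0138  0.1075] q [-0.21  0.14  2.01 -0.    0.99  1.41] F [0.3 0.6 0.7] tq [0.02 0.02 0.02] op 0.001
tilt fix deg [0.1 0.3 0. ] jaw yaw deg -93.18
```

{"name": "move_arm", "arguments": {"linear": [[-0.001,0.001,-0.004],[0,0,-0.004],[0,0,-0.004],[0,0,-0.004],[0,0,-0.003]], "twist": [[0.1,0.3,0],[0,0,0],[0,0,0],[0,0,0],[0,0,0]]}}

```text
time: 19.32
eef_pos: [0.5395, -0.0132, 0.0899]
tcp_rot: [1.0, -0.028, 0.0, 0.0]
contact_force: [-4.3, 0.2, 9.7]
opening: 0.001
```

```bash
python3 st.py
```

```text
t 19.32 pos [ 0.5395 -0.0132  0.0899] q [-0.21  0.17  2.02 -0.    0.96  1.41] F [-4.3  0.2  9.7] tq [0.09 0.65 0.05] op 0.001
tilt fix deg [0.01 0.03 0.  ] jaw yaw deg -93.19
```

{"name": "move_arm", "arguments": {"linear": [[-0.0005,0,-0.003],[0,0,-0.003],[0,0,-0.004]], "twist": [[0,0,0],[0,0,0],[0,0,0]]}}

```text
time: 19.57
eef_pos: [0.5396, -0.0132, 0.0878]
tcp_rot: [1.0, -0.027, -0.003, -0.0]
contact_force: [-13.7, 1.8, 29.7]
opening: -0.003
```

```bash
python3 st.py
```

```text
t 19.57 pos [ 0.5396 -0.0132  0.0878] q [-0.21  0.17  2.01 -0.    0.96  1.41] F [-13.7   1.8  29.7] tq [ 0.34  2.44 -0.04] op -0.003
tilt fix deg [-0.02 -0.35 -0.  ] jaw yaw deg -93.12
```

{"name": "move_arm", "arguments": {"linear": [[-0.0015,0,-0.004]], "twist": [[0,-0.2,0]]}}

```text
time: 19.65
eef_pos: [0.5395, -0.0132, 0.0879]
tcp_rot: [1.0, -0.027, -0.001, -0.0]
contact_force: [-4.7, 2.5, 18.3]
opening: 0.001
```

```bash
python3 st.py; python3 look.py s13 side .537 -.03 .09;python3 st.py; python3 look.py t13 top .537 -.03 .09; python3 st.py
```

```text
t 19.65 pos [ 0.5395 -0.0132  0.0879] q [-0.21  0.17  2.02  0.    0.96  1.41] F [-4.7  2.5 18.3] tq [ 0.37  0.82 -0.05] op 0.001
tilt fix deg [-0.03 -0.12 -0.  ] jaw yaw deg -93.11
side proj [[330.5, 255.5], [330.9, 251.6]] crop 255 195 5
t 19.7 pos [ 0.5395 -0.0132  0.0879] q [-0.21  0.17  2.02  0.    0.96  1.41] F [-6.6  2.3 19.5] tq [ 0.31  1.26 -0.01] op -0.002
tilt fix deg [-0.02 -0.07 -0.  ] jaw yaw deg -93.1
top proj [[328.1, 246.1], [321.0, 245.0]] crop 253 186 5
t 19.75 pos [ 0.5395 -0.0132  0.0879] q [-0.21  0.17  2.02  0.    0.96  1.41] F [-7.2  2.6 19.4] tq [ 0.27  1.27 -0.01] op -0.001
tilt fix deg [-0.02 -0.07 -0.  ] jaw yaw deg -93.11
```

View pics/s13.png

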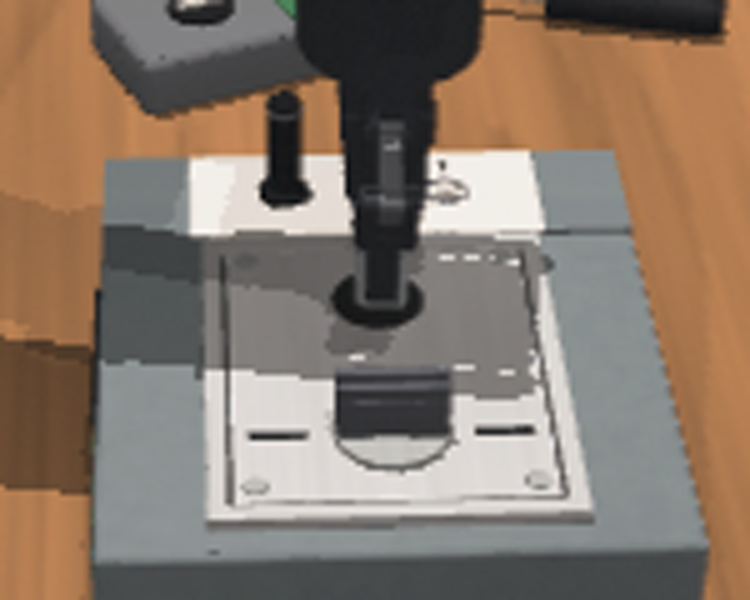

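View pics/t13.png

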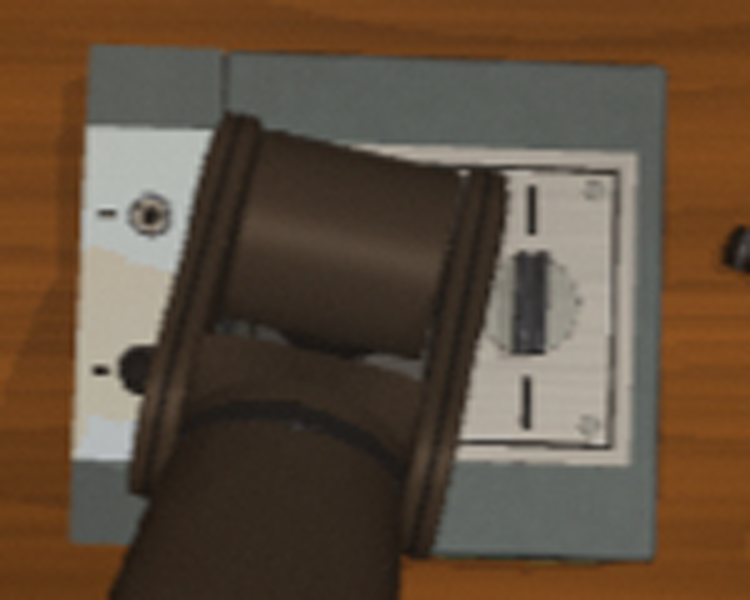

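The panel is flush: the dark gap at its front edge, zoom (230–560,500), has closed. The pin is upright at (284,150), the slot lines up with the marks, and force is steady at about 19 N with the TCP at 0.0879 (0.088 expected). Handing in.

```bash
python3 -c "
from plant import *
print(sign_off())"; python3 st.py
```

```text
the job is handed in; nothing more can be done
None
the job is handed in; nothing more can be done
```

The job was handed in at about 19.8 s, with the fingers still holding the panel pressed flush. sign_off gives no verdict, so what follows rests on my own last checks.

- **Pin:** I took the small pin from the rack and plugged it into the front terminal. Its guard met the bay at the expected height with about 29 N of contact. After release, and in the last side picture, it stood upright.
- **Fastener:** I turned the wing about 55° clockwise and let go, and the panel stood raised. The gripper's yaw at release put the slot about 0.1–0.2° from the marks. The top-view mask put it about 0.9° off, so the two disagree slightly; both count as aligned.
- **Panel:** The shut fingers press the rubber pad at about 19 N steady, against the 10 N needed to reach the stop. The tool height was 0.0879 m (0.088 m expected when flush), and the gap at the panel's edge had closed in the side view.
- **Other things:** I didn't touch the meter, screwdriver or can. The two larger look-alike pins beside the rack were found lying on the table at my second look. The gripper was still well above them and no contact force showed, so I don't think the arm touched them.

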